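# Clamp a sediment sample bottle on the shaker deck

### The job

Put the blue-capped sample bottle upright into the bay of the bottle clamp, setting it down rather than dropping it, then turn the red wing knob clockwise until the spring pad holds the bottle firmly against the stop with about 12 N, and let go. The bottle is thin-walled, so do not crush it by overtightening; do not knock the green glass guard right beside the wings, and leave the other things on the bench where they are.

Things in the scene. Friction and masses are not known exactly. Their poses are not given: they have to be found in the camera images.
- bottle: the bottle to clamp: white, square, 60 x 60 mm, 78 mm high to the shoulder, with a round BLUE ribbed cap 50 mm across its ribs (46 mm core) 90 to 112 mm above the underside; about 0.3 kg (0.24 to 0.36). Origin: centre of the underside; z up, x and y square to its sides (all four alike). Best taken by the cap from above.
- clamp: bottle clamp fixed to the bench: grey base plate 110 x 220 x 8 mm. Origin on the bench, z up. From -y to +y: blue cam housing (60 x 62 mm, y -124 to -62 mm, top 62 mm above the bench) under the wing knob; spring pad; bay; adjustable aluminium stop 56 mm wide, top at 58 mm. The stop's face lies anywhere from y = 22.5 to 31.5 mm and is not measured.
- bay (a point): bay floor point, 8 mm above the bench, at x = 0, y = -10.5 mm in the clamp's frame, axes as the clamp's. A bottle centred here, square to the clamp (any side to the pad), clears pad and stop by about 3 mm while the knob is as at the start. Two rails 12 mm high along y flank the bay, inner faces at x = -34 and +34 mm.
- pad: black pad, 44 mm wide, 30 mm high, centred 40 mm above the bench. Origin: centre of the front face that meets the bottle; axes as the clamp's. At y = -45 mm with the knob fully back; moves along +y 12 mm per rad of turn. A 6 N/mm spring backs it: once the bottle meets the stop, force grows about 70 N per rad of turn. 6 to 18 N holds well, over 24 N crushes.
- wing: red wing knob on a vertical axis at x = 0, y = -90 mm in the clamp's frame: upright flat bar 56 mm long, 8 mm thick, 72 to 104 mm above the bench, on a steel hub 24 mm across (62 to 72 mm). Origin: on the axis, 62 mm above the bench; x along the wings, z up. Fully back, x points +50 degrees (counter-clockwise from above) from the clamp's x; it starts 0 to 0.1 rad clockwise of that.
- wing_grip (a point): point on the knob's axis, 92 mm above the bench, where to pinch the wings' flat faces; axes as the knob's. Clockwise (from above) tightens, and the knob stays where left. Free turning takes up to 0.30 N m of friction (less shows when standing still after a step); each N of pad force adds 0.012 N m to that: 0.14 more at 12 N. From fully back the bottle meets the stop at 0.62 to 1.38 rad; end of travel 1.95.
- guard: fixed upright green glass guard, 3 mm thick, 100 mm long along the clamp's y, 8 to 108 mm above the bench, on the clamp's -x side of the knob. Origin: centre of its lower edge. Its near face is 33 mm from the knob's axis, 5 mm beyond the wing tips' sweep (28 mm): open the fingers only partly there (backs within 25 mm of the wing's faces).
- bottle_b: another sample bottle like the first but with a white cap; a bystander. Origin: centre of the underside.
- bottle_c: another white-capped sample bottle; a bystander. Origin: centre of the underside.
- sieve: steel sieve 100 mm across, 45 mm high; a bystander. Origin: centre of the underside.
- tape: roll of yellow tape 80 mm across, 25 mm high, lying flat; a bystander. Origin: centre of the underside.
- scoop: steel spoon lying on the bench; a bystander. Origin on the bench under its middle.
- cylinder: glass measuring cylinder 150 mm tall, foot 56 mm across; a bystander. Origin: centre of the foot.

How it is judged:
By the outcome, as a careful person would: the job done as asked, in the order asked, and still so for the second after the job is handed in, with the robot touching nothing.
It also fails if it takes over 72 s, if anything falls off the work surface, if the arm or the gripper's body presses on something with over 40 N, if the wrist force passes 120 N, or if a joint passes its speed limit or range.

### The arm

A 6-joint arm with a two-finger parallel gripper is mounted at the origin on the work surface. World frame = base frame: x ahead of the robot, y to its left, z up, the work surface at z = 0. Lengths are in m, angles in rad, forces in N, time in s.
With the tool pointing down it reaches from about 0.275 to 0.775 m from the base axis. Payload 14.6 kg.
Tool frame: the origin (TCP) lies midway between the tips of the shut fingers; the grasp point (between the pads) lies 19 mm behind it; z points along the fingers, y is the line along which they close (so a half turn about z gives the same grasp; the last joint's range is limited). The gripper opens to 85 mm and grips with 20 to 120 N. Pads are 22 mm wide; open, the fingers measure 114 mm over their backs; the gripper's body (76 mm by 85 mm) begins 54 mm behind the grasp point. The pads swing forward as they close: fully open they stand 13 mm farther back than shut.
Start: joints at [1.004, 0.263, -0.048, 1.259, 0, 1.415], TCP at [0.21, 0.481, 0.231] pointing down, gripper open.
Joint ranges: [-2.65, 2.65], [-0.89, 1.7], [-1.18, 1.37], [-2.13, 2.11], [-1.35, 1.29], [-3.14, 3.14]. Speed limits (rad/s): [1.89, 1.89, 2.57, 2.79, 3.14, 3.14].

### API

Orientations are given as a unit quaternion [x, y, z, w].
In Python, from cell import * gives the robot as it stands.
- The arm moves only by the shell command python3 -m crank 'ROWS'. ROWS is JSON, one flat list of numbers, 7 for each row, row after row: the shift along the tool's x, y, z in units of 100 mm (1.0 is 100 mm), then the turn, a rotation vector about the tool's x, y, z in units of 60 degrees (1.0 is 60 degrees), then the finger opening in mm, from 0 to 85.4. In form: [dx, dy, dz, rx, ry, rz, claw, dx, dy, dz, rx, ry, rz, claw, ...]. A call has 1 to 10 rows; each row is the pose to reach, as a shift and turn from the pose commanded when the call began, along the tool's axes at that moment; what a row does not reach only later rows make up. A row lasts 1/8 s, in which the tool goes at most 62.5 mm and 10.7 degrees, less where a joint would pass 70% of its speed; a pose out of reach is approached as far as the arm can. A call with a number of a shift or a turn outside -1 to 1 is refused whole. A call with a gripper value outside its range is refused whole. The fingers move at their own pace and stop on an object; the grip force is fixed at half the most. Time passes only in rows, so rows that repeat a pose let the fingers close. It gives the time, the measured TCP pose, the force, the opening and the grip force at its end, in the units of the state.
- sense(): the state, without advancing time (a new reading comes with each control period).
- read_camera(name): name is "scene" or "top" or "wrist"; returns (picture, depth): 384x512x3 uint8, red, green, blue; 384x512 float32, m along the optical axis (not along the pixel's ray), 0 where there is no reading.
- camera_params(name): a dict with "camera_matrix" (3x3 intrinsics, pixels), "R" (3x3) and "t" (3): a world point X has camera coordinates R X + t; the wrist camera has in their place "mount" (4x4, takes a point from camera to tool coordinates, whose origin is the TCP and whose axes are the flange's). Camera axes: x right, y down, z forward; pixel columns grow to the right and rows downward; lengths in m; the calibration is good to about 2 mm. A picture is of the moment at which its call begins: read the wrist's pose just before it. camera_params takes no time and is no camera call.
- hand_in(): hands the job in; it is judged then, once.
The state is a dict: "clock": time; "joint_pos": joint angles; "qd": joint speeds; "effort": joint torques, N m; "tool_pos": TCP position; "ee_rot": TCP orientation; "force": force on the tool from outside, world axes, zero at the start; "wrist_torque": the same for the moment, N m; "finger_gap": finger opening in m; "grasp_force": force on a finger pad.
Only numpy, scipy, OpenCV 4.12 (cv2) and the standard library are available. Lean on these libraries where they do the work, as an engineer would, in place of code of your own. Each camera call takes 0.05 s, during which the arm holds its last target. There are 200 camera calls.

## Working session

There is one attempt and no reset: what is moved stays moved. The work goes in short steps, Python scripts to look and compute and a shell command to move; the robot and the scene stay as the last step left them, time stands still between calls to the robot, and variables do not carry over. Pictures are saved under pics/ and viewed, at most 13 in all, crops included, and the job is handed in when it is done.

```bash
mkdir -p pics; ls; python3 - <<'E'
from cell import *
import cv2,numpy as np
for n in ["top","scene"]:
    p,d=read_camera(n); cv2.imwrite(f"pics/{n}1.png",p[...,::-1]); np.savez(f"{n}1.npz",p=p,d=d)
    print(n,camera_params(n))
print(camera_params("wrist"))
s=sense(); print({k:np.round(v,4) for k,v in s.items()})
E
```

```text
pics
top {'camera_matrix': array([[451.04184684,   0.        , 252.1579427 ],
       [  0.        , 451.04184684, 193.58850024],
       [  0.        ,   0.        ,   1.        ]]), 'R': array([[-0.01236731, -0.99979268, -0.01617574],
       [-0.98101116,  0.01526321, -0.19334981],
       [ 0.19355661,  0.01347737, -0.98099653]]), 't': array([0.00997446, 0.55025576, 1.21947371])}
scene {'camera_matrix': array([[380.90862678,   0.        , 255.77313439],
       [  0.        , 380.90862678, 196.07975794],
       [  0.        ,   0.        ,   1.        ]]), 'R': array([[ 0.69828137,  0.71575959,  0.00955699],
       [ 0.60255565, -0.58052952, -0.54764237],
       [-0.38643216,  0.38816708, -0.83665794]]), 't': array([-0.37401844, -0.30165718,  1.36291293])}
{'camera_matrix': array([[285.56200619,   0.        , 250.9376926 ],
       [  0.        , 285.56200619, 192.38227863],
       [  0.        ,   0.        ,   1.        ]]), 'mount': array([[-1.36138890e-04, -9.61742850e-01, -2.73953777e-01,
         6.87718256e-02],
       [ 9.99999990e-01, -1.19271159e-04, -7.82274443e-05,
        -1.54664067e-03],
       [ 4.25599007e-05, -2.73953784e-01,  9.61742857e-01,
        -1.41526510e-01],
       [ 0.00000000e+00,  0.00000000e+00,  0.00000000e+00,
         1.00000000e+00]])}
{'clock': np.float64(0.1), 'joint_pos': array([ 1.0037,  0.2635, -0.0489,  1.2594,  0.    ,  1.4155]), 'qd': array([0.0009, 0.001 , 0.0027, 0.0003, 0.002 , 0.0015]), 'effort': array([ 2.30000e-03, -6.38580e+01,  3.85062e+01,  1.01000e-02,
       -1.00000e-04, -0.00000e+00]), 'tool_pos': array([0.21  , 0.4809, 0.2309]), 'ee_rot': array([ 2.045e-01,  9.789e-01, -4.000e-04, -2.000e-04]), 'force': array([ 0.2587, -0.8113, -0.562 ]), 'wrist_torque': array([0.0236, 0.026 , 0.0261]), 'grasp_force': np.float64(0.0), 'finger_gap': np.float64(0.0851)}
```

View pics/top1.png

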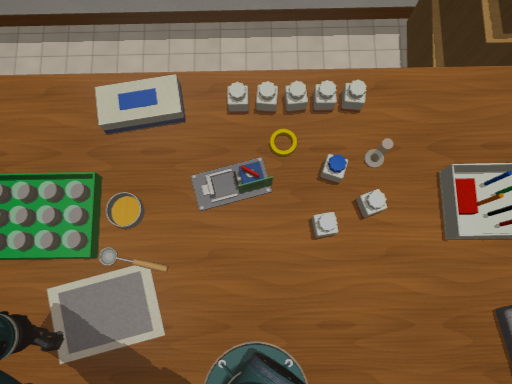

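View pics/scene1.png

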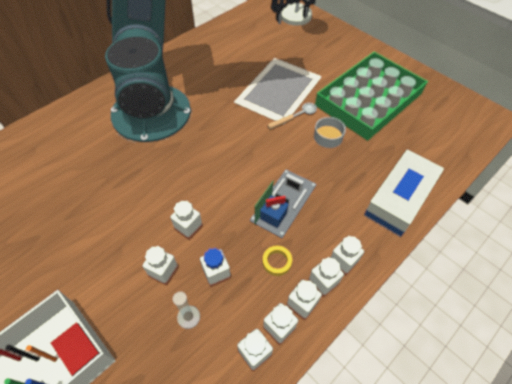

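The top view shows the blue cap at (337,163), the clamp at (232,184) with the red wing at (250,171) and guard at (254,186); the stop is at the left end (208,187). The scene view agrees.

```bash
cat > h.py <<'E'
from cell import *
import cv2,numpy as np
from scipy.spatial.transform import Rotation as Ro
def cloud(n,p=None,d=None):
    "world points HxWx3; takes a new picture unless given"
    c=camera_params(n); s=sense()
    if p is None: p,d=read_camera(n)
    K=c["camera_matrix"]; v,u=np.mgrid[:384,:512]
    X=np.stack([(u-K[0,2])*d/K[0,0],(v-K[1,2])*d/K[1,1],d],-1)
    if n=="wrist":
        M=c["mount"]; X=X@M[:3,:3].T+M[:3,3]
        W=X@Ro.from_quat(s["ee_rot"]).as_matrix().T+s["tool_pos"]
    else: W=(X-c["t"])@c["R"]
    return p,d,W
def hsv(p): return cv2.cvtColor(p,cv2.COLOR_RGB2HSV)
def delta(pos,yaw=None):
    "row numbers to reach pos with tool y axis at yaw (world, mod pi), tool down"
    s=sense(); R=Ro.from_quat(s["ee_rot"]); 
    o=R.inv().apply(np.array(pos)-s["tool_pos"])*10
    r=np.zeros(3)
    if yaw is not None:
        best=None
        for k in (0,1):
            a=yaw+k*np.pi; y=np.array([np.cos(a),np.sin(a),0]); z=np.array([0,0,-1.])
            T=Ro.from_matrix(np.stack([np.cross(y,z),y,z],1)); q=(R.inv()*T).as_rotvec()
            if best is None or np.linalg.norm(q)<np.linalg.norm(best): best=q
        r=best/np.radians(60)
    return np.round(np.r_[o,r],4)
E
python3 - <<'E'
from h import *
for n in ["top","scene"]:
    z=np.load(n+"1.npz"); p,d,W=cloud(n,z["p"],z["d"]); H=hsv(p)
    box=(W[...,0]>.2)&(W[...,0]<.8)&(abs(W[...,1])<.4)&(d>0)
    def m(h0,h1,z0,z1,name,s=120):
        k=box&(H[...,0]>=h0)&(H[...,0]<=h1)&(H[...,1]>s)&(W[...,2]>z0)&(W[...,2]<z1)
        P=W[k]; print(n,name,len(P),P.mean(0).round(4),P.std(0).round(4), (P.max(0)-P.min(0)).round(3))
        if len(P)>5: print(np.degrees(cv2.minAreaRect(P[:,:2].astype(np.float32)*1000)[2]),cv2.minAreaRect(P[:,:2].astype(np.float32)*1000))
    m(105,125,.098,.13,"cap"); m(105,125,.05,.075,"housing")
    k=(H[...,0]<6)|(H[...,0]>174)
    P=W[k&box&(H[...,1]>120)&(W[...,2]>.07)]; print("wing",len(P),P.mean(0),cv2.minAreaRect(P[:,:2].astype(np.float32)*1000))
    m(45,85,.09,.12,"guard")
    k=box&(W[...,2]>.004)&(W[...,2]<.014)&(H[...,1]<90); P=W[k]; 
    print("plate",len(P),cv2.minAreaRect(P[:,:2].astype(np.float32)*1000))
E
```

```text
top cap 232 [ 0.6205 -0.2301  0.1111] [0.012  0.0116 0.0036] [0.044 0.045 0.02 ]
4163.306947295749 ((621.5831909179688, -230.06158447265625), (42.19081115722656, 45.40616226196289), 72.66341400146484)
top housing 195 [0.611  0.0043 0.0622] [0.0174 0.0181 0.0023] [0.058 0.065 0.013]
855.6845692568234 ((610.2886352539062, 6.010639190673828), (49.984405517578125, 58.35858917236328), 14.934513092041016)
wing 85 [0.60473122 0.0074278  0.09742787] ((605.7249755859375, 7.415281295776367), (53.50086212158203, 7.331420421600342), 61.21681594848633)<stdin>:7: RuntimeWarning: Mean of empty slice.
  ret = um.true_divide(
  ret = _var(a, axis=axis, dtype=dtype, out=out, ddof=ddof,
  arrmean = um.true_divide(arrmean, div, out=arrmean,
  ret = um.true_divide(
Traceback (most recent call last):
ValueError: zero-size array to reduction operation maximum which has no identity
```

```bash
python3 -c "
from h import *
print(delta([.585,.06,.29],np.radians(15)),delta([.61,-.2,.29]))"
```

```text
[-5.1210e+00 -2.3567e+00 -5.8990e-01 -9.0000e-04  2.0000e-04  8.5670e-01] [-6.3908 -4.6393 -0.588   0.      0.      0.    ]
```

```bash
R='[-0.43,-0.2,-0.05,0,0,0,85]'
python3 -m crank '[-0.43,-0.2,-0.05,0,0,0,85,-0.86,-0.4,-0.1,0,0,0,85]'
python3 -m crank '[-0.43,-0.2,-0.05,0,0,0,85,-0.86,-0.4,-0.1,0,0,0,85]' >/dev/null
python3 -m crank '[-0.43,-0.2,-0.05,0,0,0,85,-0.86,-0.4,-0.1,0,0,0,85]' >/dev/null
python3 -m crank '[-0.43,-0.2,-0.05,0,0,0,85,-0.86,-0.4,-0.1,0,0,0,85]' >/dev/null
python3 -m crank '[-0.43,-0.2,-0.05,0,0,0,85,-0.86,-0.4,-0.1,0,0,0,85]' >/dev/null
python3 -m crank '[-0.4,-0.2,-0.05,0,0,0.2,85,-0.82,-0.36,-0.09,0,0,0.4,85,-0.82,-0.36,-0.09,0,0,0.55,85,-0.82,-0.36,-0.09,0,0,0.7,85,-0.82,-0.36,-0.09,0,0,0.857,85,-0.82,-0.36,-0.09,0,0,0.857,85,-0.82,-0.36,-0.09,0,0,0.857,85,-0.82,-0.36,-0.09,0,0,0.857,85]'
python3 - <<'E'
from h import *
p,d,W=cloud("wrist"); np.savez("w1.npz",p=p,d=d,W=W); cv2.imwrite("pics/w1.png",p[...,::-1]); s=sense(); print(s["clock"],s["tool_pos"],s["joint_pos"])
E
```

```text
clock: 0.35
tool_pos: [0.2732, 0.4092, 0.241]
ee_rot: [0.204, 0.979, -0.0, -0.0]
force: [1.1, -0.1, 0.1]
finger_gap: 0.0852
grasp_force: 0.0
clock: 2.35
tool_pos: [0.5849, 0.0599, 0.2902]
ee_rot: [0.608, 0.794, -0.0, -0.0]
force: [-0.9, 0.6, 0.3]
finger_gap: 0.085
grasp_force: 0.0
2.4 [0.58486191 0.05993103 0.29025535] [-3.64312320e-02  3.68335039e-01  2.66778011e-01  1.46928805e+00
 -2.17630553e-05  1.27117261e+00]
```

View pics/w1.png

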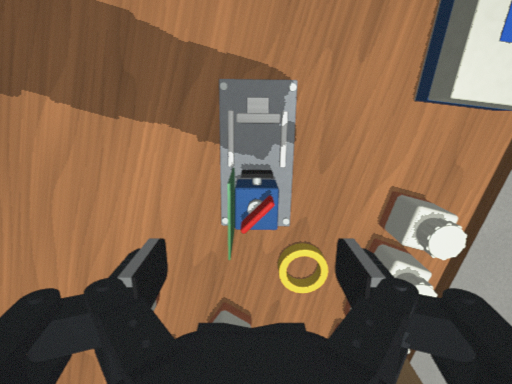

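The wrist view shows the plate (220–297, 80–230), stop bar at (258,118), pad at (257,174), wing at (258,215), guard edge at (230,215).

```bash
python3 - <<'E'
from h import *
z=np.load("w1.npz"); p,d,W=z["p"],z["d"],z["W"]; H=hsv(p)
v,u=np.mgrid[:384,:512]
roi=(u>205)&(u<312)&(v>65)&(v<262)
def rect(k,n):
    k=k&roi&(d>0)
    k=cv2.morphologyEx(k.astype(np.uint8),cv2.MORPH_OPEN,np.ones((2,2)))>0
    P=W[k]; r=cv2.minAreaRect((P[:,:2]*1000).astype(np.float32)); print(n,len(P),np.round(P.mean(0),4),r); return P
pl=rect((W[...,2]>.005)&(W[...,2]<.03)&(H[...,1]<80),"plate")
b=W[roi&(H[...,1]>80)&(H[...,0]<25)&(W[...,2]<.004)]; print("bench z",np.median(b[:,2]),"plate z",np.median(pl[:,2]))
w=rect(((H[...,0]<6)|(H[...,0]>174))&(H[...,1]>150)&(W[...,2]>.095),"wing")
rect((H[...,0]>105)&(H[...,0]<125)&(W[...,2]>.056)&(W[...,2]<.068)&(H[...,1]>120),"housing")
rect((H[...,0]>45)&(H[...,0]<90)&(W[...,2]>.10),"guard")
rect((H[...,2]<50)&(W[...,2]>.045)&(W[...,2]<.06),"pad")
P=rect((H[...,1]<60)&(W[...,2]>.045)&(W[...,2]<.065)&(v<135),"stop")
E
```

```text
plate 7547 [0.587  0.0922 0.0117] ((594.2576293945312, 60.278541564941406), (110.68174743652344, 223.2254638671875), 14.401211738586426)
bench z -0.0010103618677158588 plate z 0.007168739077909769
wing 298 [0.6087 0.0023 0.0929] ((607.2339477539062, -16.724117279052734), (95.44175720214844, 29.53240203857422), 75.84910583496094)
housing 1119 [0.6073 0.0058 0.0603] ((601.891845703125, 38.65614318847656), (63.795555114746094, 185.4485626220703), 14.736590385437012)
guard 184 [ 0.5732 -0.0016  0.1008] ((581.0592041015625, -35.82618713378906), (4.278461456298828, 155.5785675048828), 12.577704429626465)
pad 8 [0.5805 0.0435 0.0536] ((580.4727783203125, 43.546634674072266), (5.467718124389648, 1.768566370010376), 15.540706634521484)
stop 430 [0.5785 0.1184 0.0525] ((580.6449584960938, 119.52456665039062), (60.60713195800781, 17.385528564453125), 12.754356384277344)
```

```bash
cat >> h.py <<'E'
def onplane(u,v,z,pose=None,cam="wrist"):
    "world points where pixel rays meet height z"
    c=camera_params(cam); K=c["camera_matrix"]; u=np.asarray(u,float); v=np.asarray(v,float)
    r=np.stack([(u-K[0,2])/K[0,0],(v-K[1,2])/K[1,1],np.ones_like(u)],-1)
    if cam=="wrist":
        s=pose or sense(); R=Ro.from_quat(s["ee_rot"]).as_matrix(); M=c["mount"]
        o=R@M[:3,3]+s["tool_pos"]; r=r@(R@M[:3,:3]).T
    else: o=-c["R"].T@c["t"]; r=r@c["R"]
    return o+r*((z-o[2])/r[...,2])[...,None]
E
python3 - <<'E'
from h import *
z=np.load("w1.npz"); p,d,W=z["p"],z["d"],z["W"]; H=hsv(p)
v,u=np.mgrid[:384,:512]
big=cv2.inRange(H,(0,0,0),(179,75,255))>0
k=big&(u>205)&(u<312)&(v>65)&(v<240)
L=[];Rr=[]
for r in range(88,225):
    c=np.flatnonzero(k[r]); 
    if len(c)>5: Rr.append((c.max()+.5,r)); L.append((c.min()-.5,r))
T=[];B=[]
for c in range(226,292):
    q=np.flatnonzero(k[:,c]); T.append((c,q.min()-.5)); B.append((c,q.max()+.5))
def line(pts,n,ax):
    X=onplane(*np.array(pts).T,.008)[:,:2]; 
    for _ in range(4):
        m=X.mean(0); D=np.linalg.svd(X-m)[2][0]; D*=np.sign(D[ax]); N=np.array([-D[1],D[0]]); e=abs((X-m)@N)*1000; X=X[e<max(1.5*np.median(e),.5)]
    print(n,len(X),m.round(4),np.degrees(np.arctan2(D[1],D[0])).round(2),e.max().round(2)); return m
l=line([q for q in L if q[1]<160],"left",1);r=line(Rr,"right",1);t=line(T,"top",0);b=line(B,"bot",0)
k=((H[...,0]<6)|(H[...,0]>174))&(H[...,1]>150)&(u>230)&(u<290)&(v>190)&(v<240)&(p[...,0]>100)
cs,_=cv2.findContours(k.astype(np.uint8),0,2); c=max(cs,key=cv2.contourArea); print("wing px",cv2.minAreaRect(c),cv2.contourArea(c))
print(p[180:232:4,240:276:4,0])
E
python3 - <<'E'
import cv2
i=cv2.imread("pics/w1.png")[70:270,200:320]; cv2.imwrite("pics/w1c.png",cv2.resize(i,None,fx=3,fy=3,interpolation=2)[:600])
E
```

```text
left 57 [0.5269 0.0961] 104.5 0.49
right 92 [0.6438 0.0814] 104.32 0.49
top 49 [0.562  0.1685] 13.96 0.5
bot 15 [ 0.6171 -0.0022] -34.54 7.1
wing px ((257.38299560546875, 215.68820190429688), (8.986184120178223, 46.163307189941406), 41.87786865234375) 243.5
[[ 33  28  31  85 226 150  30  36  35]
 [ 25  28  38  48 151  98  35  32  24]
 [ 54  49  48  48  51  48  49  50  47]
 [ 63  64  64  62  59  64  55  41  61]
 [ 63  62  62  57  59  59  39  92  76]
 [ 62  63  54  63 103  86  93  99 105]
 [ 58  60  74 228 156 107  97 181 219]
 [ 58  60 196 153  98  96 189 227  92]
 [ 55  39 109  98 100 191 225  82  62]
 [ 51  33  98  98 197 226  77  57  57]
 [ 59  99  97 199 222  70  57  56  59]
 [ 70  97 208 220  60  56  62  59  55]
 [ 78 212 218  58  56  58  56  57  59]]
```

View pics/w1c.png

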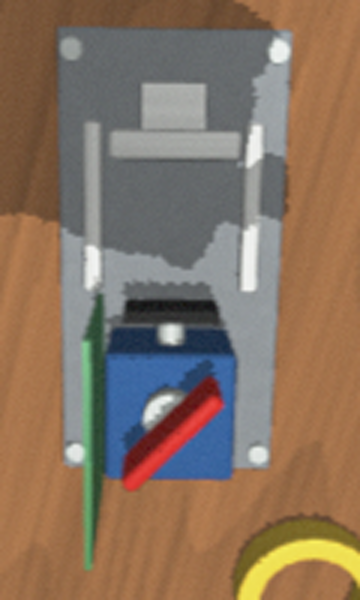

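```bash
python3 - <<'E'
from h import *
z=np.load("w1.npz"); p=z["p"]; v,u=np.mgrid[:384,:512]
a=np.radians(14.3); ex=np.array([np.cos(a),np.sin(a)]); ey=np.array([-np.sin(a),np.cos(a)])
def pr(n,pts,h):
    X=onplane(*np.array(pts,float).T,h)[:,:2]; print(n,"cx",(X@ex).round(4),"cy",(X@ey).round(4))
g=lambda *q:[(200+(x+.5)/3-.5,70+(y+.5)/3-.5) for x,y in q]
pr("housing top: pad-edge, far edge, L,R",g((170,352),(170,478),(106,420),(236,420)),.062)
pr("stop face bottom/top edges, back",g((175,158),(175,131),(109,140),(241,140)),.058)
pr("pad front top",g((170,301)),.055)
k=(p[...,0]>170)&(p[...,1]<90)&(u>230)&(u<290)&(v>190)&(v<240)
X=onplane(u[k],v[k],.104)[:,:2]; r=cv2.minAreaRect((X*1000).astype(np.float32)); print(r, "c",X.mean(0),X.mean(0)@ex,X.mean(0)@ey)
D=np.linalg.svd(X-X.mean(0))[2][0]; print("wing ang",np.degrees(np.arctan2(D[1],D[0])))
E
```

```text
housing top: pad-edge, far edge, L,R cx [0.5887 0.5899 0.5601 0.6195] cy [-0.1163 -0.177  -0.1488 -0.148 ]
stop face bottom/top edges, back cx [0.5894 0.5891 0.5614 0.617 ] cy [-0.0323 -0.0212 -0.0253 -0.0245]
pad front top cx [0.5884] cy [-0.0946]
((606.236083984375, 5.492988586425781), (53.53475570678711, 6.353176593780518), 61.991336822509766) c [0.60634451 0.00556646] 0.588932282677622 -0.1443725120755801
wing ang -119.13513969180256
```

The crop shows the plate edges, stop front edge, pad, housing and wing clearly; clamp yaw ≈14.3°, knob axis ≈(0.606,0.006). Now to the bottle.

```bash
python3 -c "
from h import *
print(delta([.625,-.22,.27]))"
```

```text
[-2.8073 -0.3407  0.2026  0.      0.      0.    ]
```

```bash

python3 -m crank '[-0.47,-0.06,0.03,0,0,0,85,-0.94,-0.11,0.07,0,0,0,85]' >/dev/null
python3 -m crank '[-0.47,-0.06,0.03,0,0,0,85,-0.94,-0.11,0.07,0,0,0,85]' >/dev/null
python3 -m crank '[-0.47,-0.06,0.03,0,0,0,85,-0.92,-0.12,0.06,0,0,0,85,-0.92,-0.12,0.06,0,0,0,85,-0.92,-0.12,0.06,0,0,0,85]'
python3 - <<'E'
from h import *
p,d,W=cloud("wrist"); np.savez("w2.npz",p=p,d=d,W=W); cv2.imwrite("pics/w2.png",p[...,::-1]); s=sense(); print(s["clock"],s["tool_pos"],s["joint_pos"])
E
```

```text
clock: 3.4
tool_pos: [0.6244, -0.2191, 0.2702]
ee_rot: [0.609, 0.793, 0.0, -0.0]
force: [-0.1, -0.3, -0.3]
finger_gap: 0.0848
grasp_force: 0.0
3.45 [ 0.62441239 -0.21858983  0.27047903] [-4.59885051e-01  5.11171808e-01  4.51362659e-01  1.51094213e+00
  2.21596875e-04  8.48327784e-01]
```

View pics/w2.png

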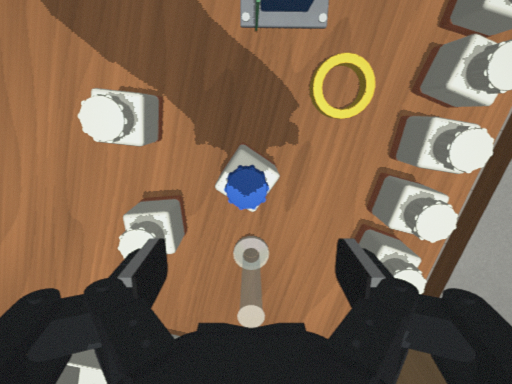

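The blue cap is at (247,187); the bottle's shoulder corners are about (245,146), (279,180), (217,183). The glass cylinder stands at foot (251,254), top (251,316).

```bash
python3 - <<'E'
from h import *
z=np.load("w2.npz"); p,d,W=z["p"],z["d"],z["W"]; H=hsv(p); v,u=np.mgrid[:384,:512]
roi=(u>205)&(u<290)&(v>135)&(v<225)
cap=roi&(H[...,0]>105)&(H[...,0]<125)&(H[...,1]>120)
top=cap&(W[...,2]>.1)
X=onplane(u[top],v[top],.112); c,r=cv2.minEnclosingCircle((X[:,:2]*1000).astype(np.float32)); print("cap",c,r,np.median(W[top][:,2]),W[top][:,:2].mean(0))
# shoulder face
sh=roi&~cap&(H[...,1]<90)&(abs(W[...,2]-.077)<.004)&(H[...,2]>120)
P=W[sh]; print(len(P),P[:,2].mean(), cv2.minAreaRect((P[:,:2]*1000).astype(np.float32)))
X=onplane(u[sh],v[sh],.078); print(cv2.minAreaRect((X[:,:2]*1000).astype(np.float32)))
Y=onplane([245,279,217],[146,180,183],.078); print(Y.round(4), [np.degrees(np.arctan2(*(Y[i]-Y[0])[[1,0]])).round(1) for i in (1,2)],[np.linalg.norm(Y[i]-Y[0]).round(4) for i in (1,2)])
print("cyl foot",onplane([251],[255],.0),"top",onplane([251],[316],.15))
i=p[135:225,200:300]; cv2.imwrite("pics/w2c.png",cv2.resize(i[...,::-1],None,fx=6,fy=6,interpolation=2))
E
```

```text
cap (621.867431640625, -232.11123657226562) 25.019136428833008 0.11087253377521523 [ 0.62210497 -0.23234925]
831 0.07632005053850309 ((622.11083984375, -234.3180694580078), (59.42081069946289, 59.04778289794922), 70.83541107177734)
((621.9722900390625, -232.76959228515625), (58.51066207885742, 58.20768356323242), 70.86175537109375)
[[ 0.6099 -0.1927  0.078 ]
 [ 0.6597 -0.2214  0.078 ]
 [ 0.5886 -0.2443  0.078 ]] [np.float64(-29.9), np.float64(-112.5)] [np.float64(0.0574), np.float64(0.0558)]
cyl foot [[ 0.66400771 -0.36708583  0.        ]] top [[ 0.66212996 -0.36031533  0.15      ]]
```

View pics/w2c.png

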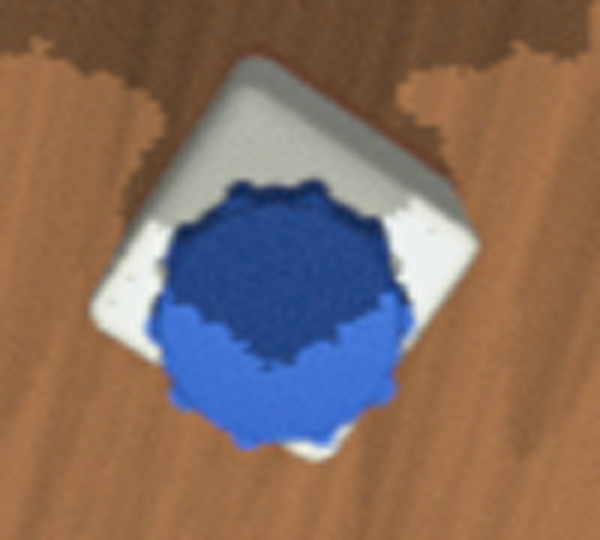

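```bash
python3 - <<'E'
from h import *
q=np.array([(245,82),(477,245),(316,461),(90,308)],float)
Y=onplane(200+(q[:,0]+.5)/6-.5,135+(q[:,1]+.5)/6-.5,.078)[:,:2]
print(Y.mean(0))
for i in range(4):
    e=Y[(i+1)%4]-Y[i]; print(np.linalg.norm(e).round(4),(np.degrees(np.arctan2(e[1],e[0]))%90).round(1))
e=Y[2]-Y[0];print("diag",(np.degrees(np.arctan2(e[1],e[0]))-45)%90); e=Y[3]-Y[1];print((np.degrees(np.arctan2(e[1],e[0]))-45)%90)
for yaw in (-20,70): print(yaw,delta([.622,-.2325,.084],np.radians(yaw)))
E
```

```text
[ 0.62229269 -0.23237638]
0.0562 69.9
0.0558 70.0
0.0561 69.4
0.0553 70.1
diag 70.13067662126069
69.52677417700002
-20 [-1.2830e-01 -5.9700e-02  1.8648e+00  1.0000e-04 -2.0000e-04  5.8410e-01]
70 [-1.2830e-01 -5.9700e-02  1.8648e+00  2.0000e-04 -0.0000e+00 -9.1590e-01]
```

```bash

python3 -m crank '[-0.064,-0.03,0.2,0,0,0.15,68,-0.128,-0.06,0.4,0,0,0.3,68,-0.128,-0.06,0.6,0,0,0.45,68,-0.128,-0.06,0.8,0,0,0.584,68,-0.128,-0.06,0.9,0,0,0.584,68,-0.128,-0.06,0.9,0,0,0.584,68,-0.128,-0.06,0.9,0,0,0.584,68]'
python3 -c "
from h import *
print(delta([.6222,-.2324,.081],np.radians(-20.1)))"
```

```text
clock: 4.32
tool_pos: [0.6223, -0.2331, 0.1812]
ee_rot: [0.819, 0.574, 0.0, 0.001]
force: [-0.2, 0.5, 0.1]
finger_gap: 0.068
grasp_force: 0.0
[ 6.9000e-03 -4.3000e-03  1.0019e+00  1.1000e-03  1.0000e-04  2.9000e-03]
```

```bash

python3 -m crank '[0.007,-0.004,0.35,0,0,0,68,0.007,-0.004,0.65,0,0,0,68,0.007,-0.004,0.9,0,0,0,68,0.007,-0.004,1.0,0,0,0,68,0.007,-0.004,1.0,0,0,0,68]'
python3 -m crank '[0,0,0,0,0,0,30,0,0,0,0,0,0,30,0,0,0,0,0,0,30,0,0,0,0,0,0,30,0,0,0,0,0,0,30]'
```

```text
clock: 4.95
tool_pos: [0.622, -0.2325, 0.0806]
ee_rot: [0.819, 0.573, 0.0, 0.0]
force: [-0.3, 0.3, 0.7]
finger_gap: 0.0678
grasp_force: 0.0
clock: 5.58
tool_pos: [0.6225, -0.2328, 0.0818]
ee_rot: [0.819, 0.573, 0.001, 0.001]
force: [-0.9, 0.1, 6.5]
finger_gap: 0.0444
grasp_force: 61.1
```

```bash

python3 -m crank '[0,0,-0.15,0,0,0,30,0,0,-0.4,0,0,0,30,0,0,-0.8,0,0,0,30,0,0,-1,0,0,0,30,0,0,-1,0,0,0,30,0,0,-1,0,0,0,30]'
python3 - <<'E'
from h import *
p,d,W=cloud("wrist"); np.savez("w3.npz",p=p,d=d,W=W); cv2.imwrite("pics/w3.png",p[...,::-1]); s=sense(); print(s["clock"],s["tool_pos"],s["wrist_torque"],s["joint_pos"])
z=np.load("w1.npz"); a=np.radians(14.3); ex=np.array([np.cos(a),np.sin(a)]); ey=np.array([-np.sin(a),np.cos(a)])
b=.589*ex-.0646*ey; print("bay",b); print(delta([*b,.19],a))
E
```

```text
clock: 6.32
tool_pos: [0.6215, -0.2323, 0.1796]
ee_rot: [0.819, 0.573, -0.0, -0.0]
force: [0.1, -0.0, -3.8]
finger_gap: 0.0446
grasp_force: 62.2
6.375 [ 0.62136533 -0.23223756  0.17931244] [-0.0287919   0.01420278 -0.01995964] [-4.80392093e-01  5.23301648e-01  2.27781667e-01  1.27688135e+00
 -6.38495123e-06  1.44041323e+00]
bay [0.5867064 0.082884 ]
[ 2.8413e+00 -1.4063e+00 -1.0410e-01 -1.4000e-03 -6.0000e-04 -5.7260e-01]
```

View pics/w3.png

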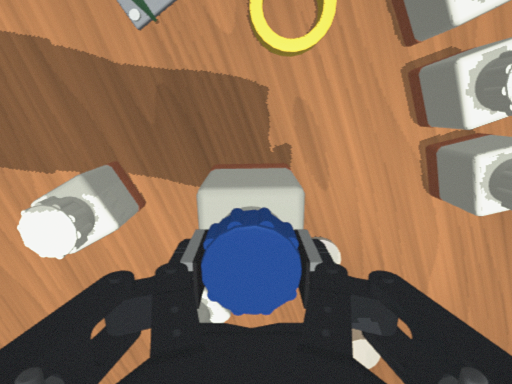

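The bottle hangs square between the fingers (cap (252,262), shoulder edge level at v≈188).

```bash

python3 -m crank '[0,0,-0.3,0,0,0,30,0.2,-0.1,-0.5,0,0,0,30,0.6,-0.3,-0.5,0,0,0,30,0.95,-0.47,-0.5,0,0,0,30]' >/dev/null
python3 -m crank '[0.47,-0.23,0,0,0,0,30,0.95,-0.47,0,0,0,0,30]' >/dev/null
python3 -m crank '[0.47,-0.23,0,0,0,-0.14,30,0.75,-0.38,0,0,0,-0.28,30,0.94,-0.47,0,0,0,-0.43,30,0.94,-0.47,0,0,0,-0.573,30,0.94,-0.47,0,0,0,-0.573,30,0.94,-0.47,0,0,0,-0.573,30]'
python3 - <<'E'
from h import *
p,d,W=cloud("wrist"); np.savez("w4.npz",p=p,d=d,W=W); cv2.imwrite("pics/w4.png",p[...,::-1]); s=sense(); print(s["clock"],s["tool_pos"])
print(delta([.5867,.0829,.089],np.radians(14.3)))
E
```

```text
clock: 7.88
tool_pos: [0.5866, 0.0824, 0.2298]
ee_rot: [0.615, 0.789, -0.0, -0.0]
force: [-0.4, 0.4, -2.6]
finger_gap: 0.0445
grasp_force: 62.8
7.925 [0.58665297 0.08235929 0.22995343]
[ 4.9000e-03  2.6000e-03  1.4095e+00 -5.0000e-04 -2.0000e-04 -2.6000e-03]
```

View pics/w4.png

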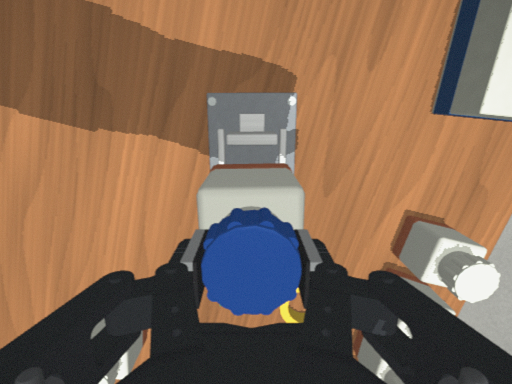

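The bottle hovers over the bay; the stop is visible at (252,139), plate top edge at v≈94, bottle far shoulder edge at v≈188.

```bash
python3 - <<'E'
from h import *
z=np.load("w4.npz"); p=z["p"]; g=cv2.cvtColor(p,cv2.COLOR_RGB2GRAY).astype(float)
a=np.radians(14.3); ex=np.array([np.cos(a),np.sin(a)]); ey=np.array([-np.sin(a),np.cos(a)])
def edge(n,u0,u1,v0,v1,h,sgn):
    pts=[]
    for c in range(u0,u1):
        dg=sgn*np.diff(g[v0:v1,c]); i=int(np.argmax(dg)); 
        if 0<i<len(dg)-1:
            q=dg[i-1:i+2]; o=(q[0]-q[2])/(2*(q[0]-2*q[1]+q[2])+1e-9)
            pts.append((c,v0+i+.5+np.clip(o,-.5,.5)))
    pts=np.array(pts); pts=pts[abs(pts[:,1]-np.median(pts[:,1]))<1.5]
    X=onplane(*pts.T,h)[:,:2]; m=np.median(X,0); D=cv2.fitLine(X.astype(np.float32),cv2.DIST_HUBER,0,.001,.001).ravel()
    m=D[2:]; ang=np.degrees(np.arctan2(D[1],D[0])); ang=(ang+90)%180-90
    print(n,len(X),"v",np.median(pts[:,1]).round(2),"cx",(m@ex).round(4),"y_clamp",((m@ey)+.0541).round(4),"ang",ang.round(2))
edge("stop front",230,275,140,150,.058,-1)
edge("stop back",260,275,130,138,.058,1)
edge("plate end",215,288,88,99,.008,-1); edge("plate end+",215,288,88,99,.008,1)
edge("shoulder",212,290,183,194,.227,1);edge("shoulder-",212,290,183,194,.227,-1)
print(g[86:100,240].round(),g[134:152,250].round(),g[160:196,250].round())
E
```

```text
stop front 45 v 144.25 cx 0.5897 y_clamp 0.022 ang 14.31
stop back 15 v 133.85 cx 0.6058 y_clamp 0.0331 ang 15.38
plate end 34 v 91.02 cx 0.5945 y_clamp 0.0801 ang 14.97
plate end+ 72 v 92.64 cx 0.5867 y_clamp 0.0781 ang 14.29
shoulder 70 v 187.39 cx 0.5877 y_clamp 0.0184 ang 14.78
shoulder- 26 v 184.26 cx 0.5876 y_clamp 0.0201 ang 14.42
[100. 101. 103. 101.  99.  98.  93. 112. 116. 113. 114. 114. 115. 117.] [148. 177. 182. 179. 178. 180. 175. 176. 175. 172. 149. 106. 114. 112.
 111. 110. 108. 112.] [115. 109. 110.  99.  80.  79.  83.  84. 103. 135. 138. 139. 135. 137.
 136. 138. 136. 133. 138. 137. 137. 140. 140. 141. 140. 140. 144. 158.
 168. 180. 190. 190. 192. 192. 195. 197.]
```

```bash

python3 -m crank '[0.005,0.003,0.35,0,0,0,30,0.005,0.003,0.7,0,0,0,30,0.005,0.003,0.95,0,0,0,30,0.005,0.003,0.95,0,0,0,30]'
python3 -m crank '[0,0,0.15,0,0,0,30,0,0,0.28,0,0,0,30,0,0,0.38,0,0,0,30,0,0,0.42,0,0,0,30,0,0,0.42,0,0,0,30]'
python3 -c "
from h import *
print(delta([.5867,.0829,.089],np.radians(14.3)))"
```

```text
clock: 8.43
tool_pos: [0.5859, 0.0829, 0.1339]
ee_rot: [0.614, 0.789, -0.001, -0.001]
force: [0.5, 0.7, -3.1]
finger_gap: 0.0443
grasp_force: 62.7
clock: 9.05
tool_pos: [0.5869, 0.0832, 0.0932]
ee_rot: [0.613, 0.79, -0.0, -0.0]
force: [-0.9, -0.5, -3.8]
finger_gap: 0.0442
grasp_force: 62.8
[-0.0026 -0.0026  0.0419 -0.0002 -0.      0.0004]
```

Slow touch-down in 1 mm steps.

```bash

python3 -m crank '[0,0,0.01,0,0,0,30,0,0,0.02,0,0,0,30]'|grep -E 'pos|force'
python3 -m crank '[0,0,0.01,0,0,0,30,0,0,0.01,0,0,0,30]'|grep -E 'pos|force'
python3 -m crank '[0,0,0.008,0,0,0,30,0,0,0.008,0,0,0,30]'|grep -E 'pos|force'
```

```text
tool_pos: [0.5871, 0.0832, 0.0915]
force: [0.5, -0.8, -3.4]
grasp_force: 62.8
tool_pos: [0.5869, 0.0832, 0.0903]
force: [0.4, -0.7, -3.1]
grasp_force: 62.8
tool_pos: [0.587, 0.0832, 0.0899]
force: [-2.5, -0.1, 3.1]
grasp_force: 63.5
```

```bash

python3 -m crank '[0,0,0,0,0,0,48,0,0,0,0,0,0,54,0,0,0,0,0,0,60,0,0,0,0,0,0,66,0,0,0,0,0,0,66]'|grep -E 'pos|force|gap'
python3 -m crank '[0,0,-0.1,0,0,0,66,0,0,-0.3,0,0,0,66,0,0,-0.7,0,0,0,66,0,0,-1,0,0,0,66]'>/dev/null
python3 -m crank '[0,0,-0.4,0,0,0,66,0,0,-0.7,0,0,0,66,0,0,-0.7,0,0,0,66]'
python3 - <<'E'
from h import *
p,d,W=cloud("wrist"); np.savez("w5.npz",p=p,d=d,W=W); cv2.imwrite("pics/w5.png",p[...,::-1]); s=sense(); print(s["clock"],s["tool_pos"],s["joint_pos"])
E
```

```text
tool_pos: [0.5869, 0.0832, 0.0895]
force: [0.8, -0.2, -0.8]
finger_gap: 0.0659
grasp_force: 0.0
clock: 11.3
tool_pos: [0.5877, 0.0832, 0.2621]
ee_rot: [0.613, 0.79, 0.001, 0.002]
force: [-0.2, 0.1, -0.2]
finger_gap: 0.0656
grasp_force: 0.0
11.35 [0.58728094 0.08321263 0.26050271] [3.41011812e-03 3.76609215e-01 1.99992735e-01 1.39218573e+00
 3.31110282e-05 1.32417339e+00]
```

View pics/w5.png

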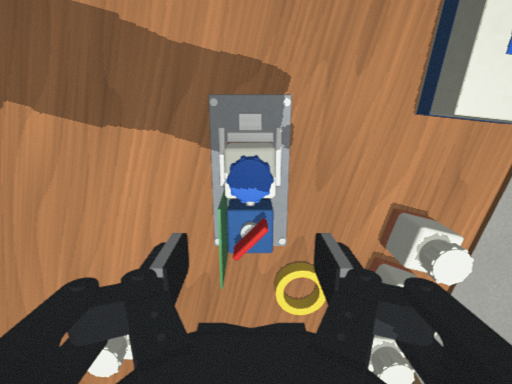

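The bottle stands square in the bay (cap (250,179)); wing at (250,239), guard at u≈223, untouched.

```bash
python3 - <<'E'
from h import *
z=np.load("w5.npz"); p,d,W=z["p"],z["d"],z["W"]; v,u=np.mgrid[:384,:512]; H=hsv(p)
k=(p[...,0]>170)&(p[...,1]<90)&(u>225)&(u<275)&(v>215)&(v<262)
X=onplane(u[k],v[k],.104)[:,:2]; r=cv2.minAreaRect((X*1000).astype(np.float32)); print(r,X.mean(0),k.sum())
D=np.linalg.svd(X-X.mean(0))[2][0]; print("wing ang",np.degrees(np.arctan2(D[1],D[0]))%180)
k=(H[...,0]>105)&(H[...,0]<125)&(H[...,1]>120)&(v<205)&(u>215)&(u<285)&(W[...,2]>.11)
X=onplane(u[k],v[k],.12)[:,:2]; print("cap",cv2.minEnclosingCircle((X*1000).astype(np.float32)))
print(delta([.6063,.0056,.16],np.radians(61.4-90)))
E
```

```text
((605.3557739257812, 6.836956024169922), (53.54817199707031, 6.340145111083984), 61.03470230102539) [0.60509211 0.00630769] 237
wing ang 61.03075326038277
cap ((585.297119140625, 83.19389343261719), 24.787796020507812)
[-7.9860e-01 -9.7000e-03  1.0054e+00  1.9000e-03 -3.0000e-04  7.1540e-01]
```

```bash

python3 -m crank '[-0.4,-0.01,0.1,0,0,0.17,24,-0.79,-0.01,0.3,0,0,0.34,24,-0.79,-0.01,0.5,0,0,0.51,24,-0.79,-0.01,0.7,0,0,0.68,24,-0.79,-0.01,0.8,0,0,0.72,24,-0.79,-0.01,0.8,0,0,0.72,24,-0.79,-0.01,0.8,0,0,0.72,24]'
python3 - <<'E'
from h import *
p,d,W=cloud("wrist"); cv2.imwrite("pics/w6.png",p[...,::-1]); s=sense(); print(s["clock"],s["tool_pos"],s["joint_pos"])
print(delta([.606,.0062,.077],np.radians(61.2-90)))
E
```

```text
clock: 12.22
tool_pos: [0.6054, 0.0064, 0.1796]
ee_rot: [0.861, 0.509, -0.0, -0.0]
force: [-0.5, -1.2, -0.4]
finger_gap: 0.0241
grasp_force: 0.0
12.275 [0.60556018 0.00643742 0.17975935] [-1.23845646e-01  4.19626947e-01  5.05356884e-02  1.20142562e+00
 -2.61098816e-05  1.94991529e+00]
[-0.0000e+00  4.7000e-03  1.0276e+00  3.0000e-04 -1.0000e-04 -3.0000e-04]
```

View pics/w6.png

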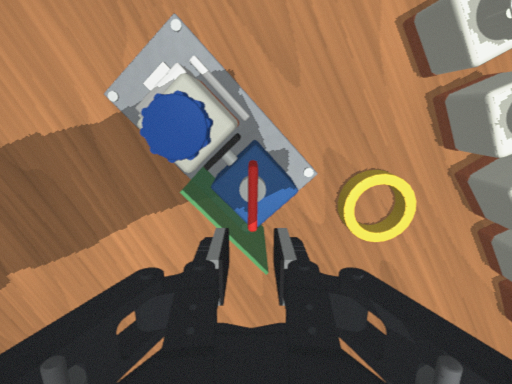

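The wing is vertical at u≈252, right between the fingers (227 and 277); the guard lies clear at left.

```bash

python3 -m crank '[0,0.005,0.3,0,0,0,24,0,0.005,0.6,0,0,0,24,0,0.005,0.85,0,0,0,24,0,0.005,1,0,0,0,24,0,0.005,1,0,0,0,24]'
python3 -m crank '[0,0,0.02,0,0,0,2,0,0,0.02,0,0,0,2,0,0,0.02,0,0,0,2,0,0,0.02,0,0,0,2]'
python3 -c "
from h import *
s=sense(); print(s['wrist_torque'],s['joint_pos'][5],s['effort'][5])"
```

```text
clock: 12.9
tool_pos: [0.6057, 0.0062, 0.0791]
ee_rot: [0.861, 0.509, -0.0, -0.0]
force: [0.6, -0.2, 1.1]
finger_gap: 0.0241
grasp_force: 0.0
clock: 13.4
tool_pos: [0.6066, 0.0061, 0.0787]
ee_rot: [0.861, 0.508, 0.001, 0.001]
force: [-1.2, 0.5, 6.6]
finger_gap: 0.0071
grasp_force: 59.2
[ 0.10849402  0.3232039  -0.26150598] 1.9507088770448942 -0.25442001409828663
```

```bash
cat > t.py <<'E'
from h import *
s=sense(); y=Ro.from_quat(s["ee_rot"]).as_matrix()[:,1]; yaw=np.arctan2(y[1],y[0])
print("turn from back %.3f tz %.3f eff6 %.3f F %s"%(np.radians(14.3+50-90)-yaw,s["wrist_torque"][2],s["effort"][5],s["force"].round(1)),"q6 %.3f"%s["joint_pos"][5],s["clock"])
E
python3 t.py
python3 -m crank '[0,0,0,0,0,0.05,2,0,0,0,0,0,0.1,2,0,0,0,0,0,0.15,2]' >/dev/null; python3 t.py
python3 -m crank '[0,0,0,0,0,0.05,2,0,0,0,0,0,0.1,2]' >/dev/null; python3 t.py
python3 -m crank '[0,0,0,0,0,0.05,2]' >/dev/null; python3 t.py
python3 -m crank '[0,0,0,0,0,0.05,2]' >/dev/null; python3 t.py
```

```text
turn from back 0.056 tz -0.262 eff6 -0.254 F [-1.2  0.5  6.6] q6 1.951 13.4
turn from back 0.214 tz 0.277 eff6 -0.569 F [-1.8  1.   6.6] q6 2.109 13.775
turn from back 0.318 tz 0.320 eff6 -0.568 F [-2.2  1.   7.1] q6 2.214 14.025
turn from back 0.371 tz 0.290 eff6 -0.558 F [-2.3  0.9  7.3] q6 2.266 14.15
turn from back 0.423 tz 0.324 eff6 -0.544 F [-2.2 -0.   6.7] q6 2.318 14.275
```

```bash

python3 -m crank '[0,0,0,0,0,0.05,2]' >/dev/null; python3 t.py
python3 -m crank '[0,0,0,0,0,0.05,2]' >/dev/null; python3 t.py
python3 -m crank '[0,0,0,0,0,0.03,2]' >/dev/null; python3 t.py
python3 -m crank '[0,0,0,0,0,0.03,2]' >/dev/null; python3 t.py
python3 -m crank '[0,0,0,0,0,0.03,2]' >/dev/null; python3 t.py
python3 -m crank '[0,0,0,0,0,0.03,2]' >/dev/null; python3 t.py
```

```text
turn from back 0.475 tz 0.311 eff6 -0.545 F [-2.6  1.1  7.8] q6 2.371 14.4
turn from back 0.528 tz 0.285 eff6 -0.543 F [-2.2  1.   6.8] q6 2.423 14.525
turn from back 0.559 tz 0.317 eff6 -0.010 F [-2.1  1.3  7.4] q6 2.454 14.65
turn from back 0.590 tz 0.359 eff6 -0.186 F [-2.4  1.9  6.2] q6 2.485 14.775
turn from back 0.621 tz 0.329 eff6 -0.193 F [-2.7  1.1  7.6] q6 2.517 14.9
turn from back 0.653 tz 0.237 eff6 -0.193 F [-2.3  2.   6.9] q6 2.548 15.025
```

```bash

python3 -m crank '[0,0,0,0,0,0.03,2]' >/dev/null; python3 t.py
python3 -m crank '[0,0,0,0,0,0.03,2]' >/dev/null; python3 t.py
python3 -m crank '[0,0,0,0,0,0.03,2]' >/dev/null; python3 t.py
python3 -m crank '[0,0,0,0,0,0.03,2]' >/dev/null; python3 t.py
```

```text
turn from back 0.684 tz 0.364 eff6 -0.180 F [-2.   1.   6.8] q6 2.579 15.15
turn from back 0.716 tz 0.357 eff6 -0.154 F [-2.3  1.7  6.5] q6 2.611 15.275
turn from back 0.747 tz 0.395 eff6 -0.129 F [-2.7  0.9  7. ] q6 2.642 15.4
turn from back 0.778 tz 0.467 eff6 -0.105 F [-2.7  1.8  7.5] q6 2.674 15.525
```

Joint‑6 effort is clean: flat −0.193 until ≈0.668 rad, then rising 0.8 N m/rad → about 7.4 N now. Target −0.05.

```bash

python3 -m crank '[0,0,0,0,0,0.03,2]' >/dev/null; python3 t.py
python3 -m crank '[0,0,0,0,0,0.03,2]' >/dev/null; python3 t.py
```

```text
turn from back 0.810 tz 0.458 eff6 -0.080 F [-2.   1.3  8.1] q6 2.705 15.65
turn from back 0.841 tz 0.492 eff6 -0.055 F [-2.7  1.6  7.1] q6 2.736 15.775
```

```bash

python3 -m crank '[0,0,0,0,0,0,2,0,0,0,0,0,0,2]' >/dev/null; python3 t.py
python3 -m crank '[0,0,0,0,0,0,12,0,0,0,0,0,0,18,0,0,0,0,0,0,24,0,0,0,0,0,0,24]'
python3 -m crank '[0,0,-0.2,0,0,0,24,0,0,-0.6,0,0,0,24,0,0,-1,0,0,0,24,0,0,-1,0,0,0,24]'>/dev/null
python3 -m crank '[-0.3,0,-0.4,0,0,-0.15,24,-0.3,0,-0.8,0,0,-0.3,24,-0.3,0,-0.9,0,0,-0.45,24,-0.3,0,-0.9,0,0,-0.6,24,-0.3,0,-0.9,0,0,-0.6,24,-0.3,0,-0.9,0,0,-0.6,24,-0.3,0,-0.9,0,0,-0.6,24]'
python3 - <<'E'
from h import *
p,d,W=cloud("wrist"); np.savez("w7.npz",p=p,d=d,W=W); s=sense(); print(s["clock"])
cv2.imwrite("pics/w7.png",p[...,::-1])
E
```

```text
turn from back 0.840 tz 0.266 eff6 0.302 F [-3.4  1.8  7.1] q6 2.735 16.025
clock: 16.52
tool_pos: [0.606, 0.0061, 0.0775]
ee_rot: [0.99, 0.14, 0.0, -0.0]
force: [-0.8, 0.4, 0.3]
finger_gap: 0.0242
grasp_force: 0.0
clock: 17.9
tool_pos: [0.577, -0.0021, 0.2671]
ee_rot: [0.899, 0.438, -0.0, -0.0]
force: [0.4, 0.3, 0.5]
finger_gap: 0.0235
grasp_force: 0.0
17.95
```

View pics/w7.png

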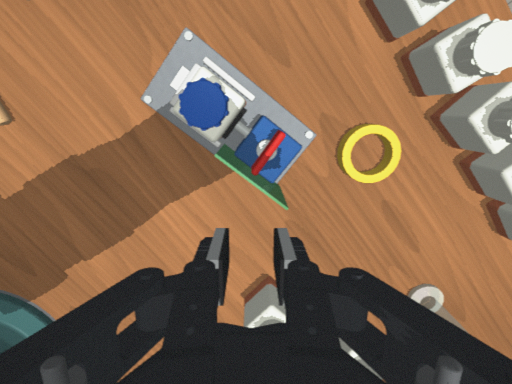

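The bottle is against the stop with pad touching (pad at (232,122)), wing at (268,152), guard intact and everything else in place. Quick numeric check of the wing angle and bottle.

```bash
python3 - <<'E'
from h import *
z=np.load("w7.npz"); p,W=z["p"],z["W"]; v,u=np.mgrid[:384,:512]; H=hsv(p)
k=(p[...,0]>170)&(p[...,1]<90)&(u>235)&(u<300)&(v>120)&(v<185)
X=onplane(u[k],v[k],.104)[:,:2]; D=np.linalg.svd(X-X.mean(0))[2][0]; a=np.degrees(np.arctan2(D[1],D[0]))
a=(a+90)%180-90; print(k.sum(),"wing",a,"turn",np.radians(64.3-a))
k=(H[...,0]>105)&(H[...,0]<125)&(H[...,1]>120)&(v<132)&(u>170)&(u<232)&(W[...,2]>.11)
X=onplane(u[k],v[k],.12)[:,:2]; c,r=cv2.minEnclosingCircle((X*1000).astype(np.float32)); t=np.radians(14.3); print("cap y",-np.sin(t)*c[0]+np.cos(t)*c[1]+54.1,"x",np.cos(t)*c[0]+np.sin(t)*c[1]-589,r)
E
```

```text
177 wing 16.58374308417322 turn 0.832805789908692
cap y -9.33810764009646 x 0.5990224473400758 24.28757095336914
```

```bash
python3 - <<'E'
from h import *
t=np.radians(14.3); R=np.array([[np.cos(t),np.sin(t)],[-np.sin(t),np.cos(t)]])
p=np.load("w7.npz")["p"]; v,u=np.mgrid[:384,:512]
k=(p[...,0]>170)&(p[...,1]<90)&(u>235)&(u<300)&(v>120)&(v<185)
X=onplane(u[k],v[k],.104)[:,:2]; c,_,_=cv2.minAreaRect((X*1000).astype(np.float32)); print("wing w7",R@c+[-589,54.1]," w5",R@[605.36,6.84]+[-589,54.1])
cv2.imwrite("pics/w7c.png",cv2.resize(p[55:180,160:300,::-1],None,fx=4.5,fy=4.5,interpolation=2))
E
```

```text
wing w7 [ 12.37652887 -90.30814938]  w5 [ -0.70716359 -88.79525474]
```

View pics/w7c.png

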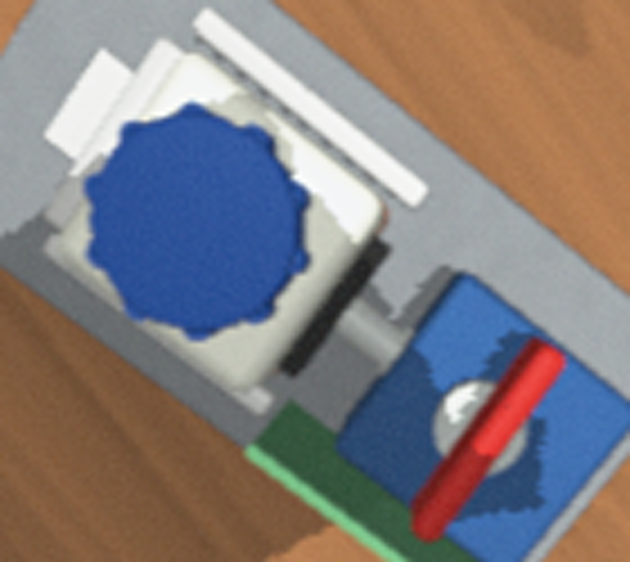

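Close-up: pad flush on the bottle, bottle flush on the stop bar, wing clear of the guard.

```bash
python3 -c "
from cell import *
print(hand_in())"
```

```text
the job is handed in; nothing more can be done
None
```

The blue-capped bottle is set down upright in the bay and clamped against the stop at about 12 N (estimated from joint-6 torque, not measured directly); I let go, saw the guard and nearby items undisturbed in the last picture, and handed the job in at about 18 s.

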